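# Clear the shield of a gel light box

### The job

The gel viewing light box on the lab bench is lit and its amber shield is down. Switch the lamp off by pressing the raised end of the rocker switch fully down, and only then push the shield up from under its front edge, without slamming it, past its balance point so that it tips back and stays up against its stop. Just press and push: take hold of nothing, keep off the balance bar, and leave the tray on the glass and all the things standing around the box where they are.

Things in the scene. Friction and masses are not known exactly. Their poses are not given: they have to be found in the camera images.
- lightbox: White gel light box, fixed, 235 mm deep (x), 330 wide (y), flat deck 65 mm up. Origin at bench height, mid-width, 110 mm behind its front face; x to its rear, y to the operator's left, z up. Viewing bay with black-framed glass under the shield, between 8 mm cheeks 105 mm high, open in front. On the right a 70 mm control strip (middle at y = -130 mm): rocker switch, and a dimmer knob behind it.
- shield (a joint): Angle of the shield (rad): 0 = down, level over the glass; grows as its front edge rises; 1.75 = leaning back on its stop. Amber sheet with a round front rail, and a 24 mm steel balance bar on cranked arms above and behind the hinge; 1.3 kg (+-25 %). Left alone it falls shut below about 0.98 rad, its balance point, and tips open by itself, damped, beyond. 2 to 3 N at the rail lifts it.
- shield_rail (a point): Centre of the round front rail of the shield: 13 mm diameter, 250 mm long along the box's y, 237 mm from the hinge axis. Shield down: 112 mm above the bench, its middle 12 mm out from the box's front face, with 40 mm of free height between rail and deck level, so it can be pushed up from below and in front. The sheet behind is 5 mm thick, with a flat strip on top, 6 mm high.
- shield_hinge (a point): Point on the shield's hinge axis, midway along it, 112 mm above the bench at the rear of the box. The axis runs level along the box's y. The point does not move.
- lamp_switch (a joint): Angle of the black rocker switch in rad: 0 = lamp on (the end towards the box's front stands up, the other is flat), 0.35 = lamp off (the front end is pressed flat and the rear end stands up). It stays where it is left.
- switch_press (a point): Point on the upper face of the rocker's front half, on its middle line, 6 mm from the end. Lamp on: 77 mm above the bench; it goes down 6 mm to the end of the throw. The rocker is 48 mm long (along the box's x, pivot in the middle) and 26 mm wide; pressing here takes about 3 N.
- gel_tray: Loose clear plastic casting tray, 100 x 120 x 22 mm high, lying on the glass under the shield. Origin at the centre of its underside. Not to be disturbed.
- tube_rack: Loose blue microtube rack, 210 x 90 x 30 mm with some capped tubes up to 50 mm high, to the left of the box. Origin at the centre of its underside. Not to be disturbed.
- conical_tube: Clear conical tube standing on its blue cap, 36 mm diameter, 114 mm high, in front of the box on the left. Origin at the centre of its underside. Not to be disturbed.
- tip_box: Loose pipette tip box, clear with a yellow top, 122 x 85 x 59 mm high, to the right of the box. Origin at the centre of its underside. Not to be disturbed.
- pipette: White and grey pipette lying on the bench in front of the box, roughly along the box's y, 242 mm long, 27 mm high. Origin at bench height under the middle of its length. Not to be disturbed.
- reagent_bottle: Reagent bottle with a blue cap, 70 mm diameter, 135 mm high, to the right of the box near its front. Origin at the centre of its underside. Not to be disturbed.
- marker: Marker pen lying on the bench at the front right corner of the box, 140 mm long, 13 mm thick. Origin at bench height under the middle of its length. Not to be disturbed.

How it is judged:
On the way, in this order (a step that is already met when the one before it is completed fails the run):
1. the lamp is switched off (value of joint lamp_switch above 0.29 rad), for 0.1 s.
2. the shield is up against its stop (value of joint shield above 1.65 rad), for 0.2 s.
At the end, for the whole second after the job is handed in: The rocker is pressed to lamp off (at least 0.29 of its 0.35 rad), the shield rests leaning back on its stop (above 1.65 rad, at rest), and the tray and the six things around the box are within 30 mm of where they were (value of joint lamp_switch above 0.29 rad and value of joint shield above 1.65 rad and velocity of joint shield between -0.05 and 0.05 rad/s and distance of each of gel_tray, tube_rack, conical_tube, tip_box, pipette, reagent_bottle, marker from where it was at the start of the episode below 0.03 m); the robot touches nothing.
It fails at once if the shield is raised while the lamp is still on (value of joint shield above 0.12 rad and value of joint lamp_switch below 0.2 rad).
It fails at once if the shield is slammed up (faster than 2.5 rad/s) (velocity of joint shield above 2.5 rad/s).
It fails at once if the tray or a thing standing around the box is lifted or pushed away by more than 30 mm, or a standing tube or bottle is tipped (distance of any of gel_tray, tube_rack, conical_tube, tip_box, pipette, reagent_bottle, marker from where it was at the start of the episode above 0.03 m or angle between any of conical_tube, reagent_bottle's own z axis and vertical above 0.5 rad).
It fails at once if the shield is gripped (fingers press on its upper face while it is raised) or its balance bar is pressed ((value of joint shield above 0.1 rad and (contact force between the fingers and shield_c2 above 3 N or contact force between the fingers and shield_c3 above 3 N)) or contact force between the fingers and shield_c4 above 3 N).
It also fails if it takes over 51 s, if anything falls off the work surface, if the arm or the gripper's body presses on something with over 40 N, if the wrist force passes 120 N, or if a joint passes its speed limit or range.

### The arm

A 6-joint arm with a two-finger parallel gripper is mounted at the origin on the work surface. World frame = base frame: x ahead of the robot, y to its left, z up, the work surface at z = 0. Lengths are in m, angles in rad, forces in N, time in s.
With the tool pointing down it reaches from about 0.275 to 0.825 m from the base axis. Payload 5.2 kg.
Tool frame: the origin (TCP) lies at the very end of the fingers, on their centre line; the grasp point (between the pads) lies 19 mm behind it; z points along the fingers, y is the line along which they close (so a half turn about z gives the same grasp; the last joint's range is limited). The gripper opens to 93 mm and grips with 3 to 60 N. Pads are 15 mm wide; open, the fingers measure 128 mm over their backs; the gripper's body (75 mm by 188 mm) begins 65 mm behind the grasp point.
Start: joints at [1.048, 0.259, 1.535, -0, 1.348, -0.203], TCP at [0.173, 0.522, 0.219] pointing down, gripper open.
Joint ranges: [-3.14, 3.14], [-0.91, 2.08], [0.19, 2.58], [-1.22, 4.36], [0.22, 2.71], [-3.12, 3.12]. Speed limits (rad/s): [2.57, 2.57, 3.14, 3.14, 3.14, 3.14].

### API

Orientations are given as [roll, pitch, yaw] about the fixed x, y, z axes, in that order (R = Rz(yaw) Ry(pitch) Rx(roll)).
In Python, from plant import ctrl gives the robot as it stands. Calls block until the motion is done:
- ctrl.goto(position, orientation): joint-space move of the TCP to a pose.
- ctrl.line_to(position, rot=None, speed=0.15): straight line of the TCP; rot=None keeps the orientation; speed is the mean speed in m/s.
- ctrl.move_joints(angles): joint-space move.
- ctrl.move_gripper(opening, newtons=None): opening from 0.0 (shut) to 1.0 (fully open); newtons is the grip in N (None keeps the last); returns when the fingers have stopped.
- ctrl.sleep(seconds).
- ctrl.ik(position, orientation): joint angles nearest the present ones, or None.
- ctrl.get_obs(): the state.
- ctrl.capture(name): name is "scene" or "top"; returns (picture, depth): 384x512x3 uint8, red, green, blue; 384x512 float32, m along the optical axis (not along the pixel's ray), 0 where there is no reading.
- ctrl.camera_info(name): a dict with "mtx" (3x3 intrinsics, pixels), "dist_coeffs" ([k1, k2, p1, p2, k3] as OpenCV has them; the pictures are not rectified), "T" (4x4, takes a point from camera to world coordinates). Camera axes: x right, y down, z forward; pixel columns grow to the right and rows downward; lengths in m; the calibration is good to about 2 mm. A picture is of the moment at which its call begins. camera_info takes no time and is no camera call.
A pose or a line that the arm cannot do raises ctrl.PlanningError and nothing moves.
- ctrl.sign_off(): hands the job in; it is judged then, once.
The state is a dict: "time_s": time; "q": joint angles; "joint_velocities": joint speeds; "effort": joint torques, N m; "tcp_pos": TCP position; "eef_rot": TCP orientation; "ft_force": force on the tool from outside, world axes, zero at the start; "ft_torque": the same for the moment, N m; "opening": opening from 0.0 (shut) to 1.0 (fully open); "grip_force": force on a finger pad.
Only numpy, scipy, OpenCV 4.12 (cv2) and the standard library are available. Lean on these libraries where they do the work, as an engineer would, in place of code of your own. Each camera call takes 0.05 s, during which the arm holds its last target. There are 200 camera calls.

## Working session

There is one attempt and no reset: what is moved stays moved. The work goes in short steps, each a Python script; the robot and the scene stay as the last script left them, time stands still between calls to the robot, and variables do not carry over. Pictures are saved under pics/ and viewed, at most 10 in all, crops included, and the job is handed in when it is done.

```bash
mkdir -p pics; ls; python3 - <<'E'
from plant import ctrl
import cv2,numpy as np
for n in("scene","top"):
    p,d=ctrl.capture(n); cv2.imwrite(f"pics/{n}0.png",p[:,:,::-1]); np.save(f"pics/{n}0.npy",d)
    c=ctrl.camera_info(n); print(n,c["mtx"].tolist(),c["dist_coeffs"],np.round(c["T"],4).tolist())
print(ctrl.get_obs())
E
```

```text
pics
scene [[464.79785580087713, 0.0, 252.0432113457138], [0.0, 464.79785580087713, 185.19694800125532], [0.0, 0.0, 1.0]] [-0.06417846  0.          0.          0.          0.        ] [[-0.5203, 0.6785, -0.5186, 1.2657], [0.854, 0.4143, -0.3147, 0.4496], [0.0013, -0.6066, -0.795, 1.1486], [0.0, 0.0, 0.0, 1.0]]
top [[379.6917123393288, 0.0, 259.02875388793433], [0.0, 379.6917123393288, 197.18718335880277], [0.0, 0.0, 1.0]] [-0.06456788  0.          0.          0.          0.        ] [[0.0232, -0.9909, 0.1326, 0.4422], [-0.9997, -0.0222, 0.0089, 0.0121], [-0.0058, -0.1328, -0.9911, 1.0042], [0.0, 0.0, 0.0, 1.0]]
{'time_s': 0.1, 'q': array([ 1.04822616e+00,  2.59269818e-01,  1.53593303e+00, -4.16930176e-06,
        1.34803181e+00, -2.02798815e-01]), 'joint_velocities': array([-0.00047041, -0.00047351, -0.0031111 ,  0.00040314, -0.00034817,
        0.00184951]), 'effort': array([ 1.44868154e-03, -4.38210368e+01, -2.84642100e+01,  7.18821818e-02,
        3.62784765e-02, -4.40595886e-05]), 'tcp_pos': array([0.17262379, 0.52169733, 0.21791732]), 'eef_rot': array([-3.13998348e+00, -3.26737058e-04,  2.82182196e+00]), 'ft_force': array([-0.26003297, -0.53257175, -0.57080635]), 'ft_torque': array([0.01642258, 0.01766913, 0.03101271]), 'grip_force': 0.0, 'opening': 1.0015301210485714}
```

View pics/scene0.png

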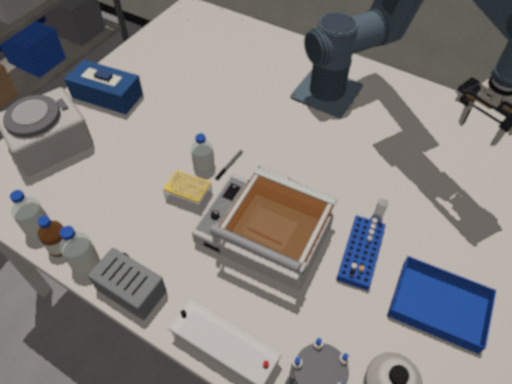

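View pics/top0.png

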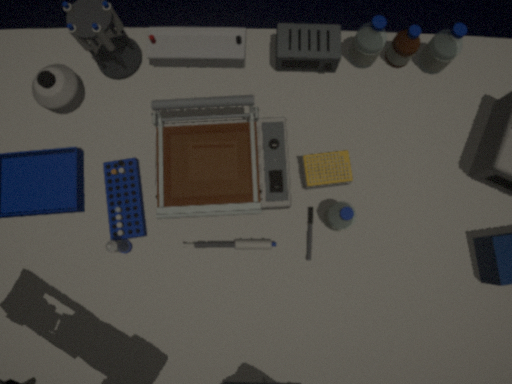

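The scene view shows the box with its front towards the robot. In the top view the rail runs from about (156,212) to (261,210), the rocker is at (276,181), the knob at (274,144), the pipette at row 243, the marker at (310,233) and the conical tube at (115,245). Next I'll zoom in.

```bash
python3 - <<'E'
import cv2
a=cv2.imread("pics/top0.png")[85:275,95:365]
a=cv2.convertScaleAbs(cv2.resize(a,None,fx=2.9,fy=2.9,interpolation=cv2.INTER_CUBIC),alpha=1.5)
cv2.imwrite("pics/topc.png",a)
E
```

```text
(no output)
```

View pics/topc.png

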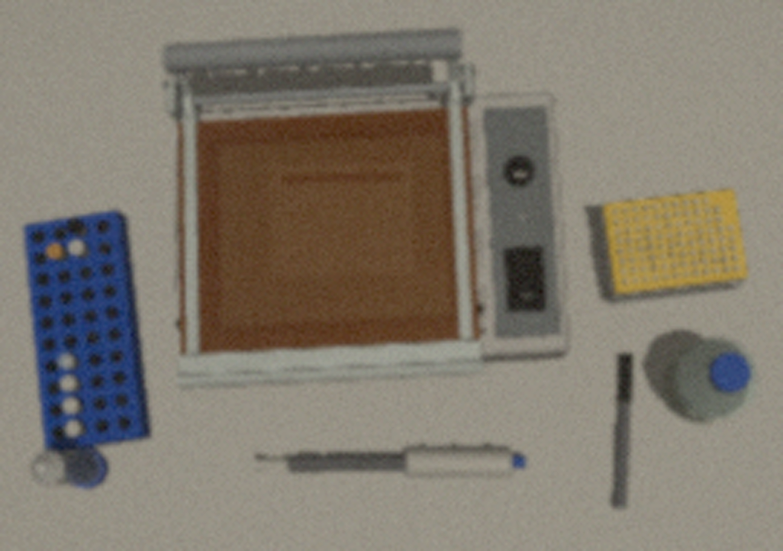

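The crop shows the strip's deck corners at (566,352) and (552,95), the rocker from (527,310) to (523,247), the knob at (519,171), and the rail from (178,379) to (482,364).

```bash
cat > h.py <<'E'
from plant import ctrl
import cv2,numpy as np
from scipy.spatial.transform import Rotation as R
def px2w(name,uv,z):
    c=ctrl.camera_info(name); n=cv2.undistortPoints(np.float64([[uv]]),c["mtx"],c["dist_coeffs"])[0,0]
    T=np.array(c["T"]); r=T[:3,:3]@[n[0],n[1],1]; return T[:3,3]+r*(z-T[2,3])/r[2]
def w2px(name,p):
    c=ctrl.camera_info(name); T=np.linalg.inv(c["T"])
    return cv2.projectPoints(np.float64([p]),cv2.Rodrigues(T[:3,:3])[0],T[:3,3],c["mtx"],c["dist_coeffs"])[0].ravel()
E
python3 - <<'E'
from h import *
for n,u,z in [("deckFR",(566,352),.065),("deckRR",(552,95),.065),("deckFLstrip",(483,357),.065),("rockF",(527,310),.075),("rockR",(523,247),.068),("knob",(519,171),.085),("railL",(178,379),.112),("railR",(482,364),.112),("barL",(165,55),.16),("barR",(461,42),.16),
  ("pipL",(256,458),.013),("pipR",(526,461),.013),("mark1",(625,355),.007),("mark2",(619,506),.007),("bottlecap",(730,372),.135),("tubecap",(85,467),.0),("tubetop",(47,467),.114)]:
    print(n,np.round(px2w("top",(u[0]/2.9+95,u[1]/2.9+85),z),4))
E
```

```text
deckFR [ 0.5465 -0.0575  0.065 ]
deckRR [ 0.7756 -0.0425  0.065 ]
deckFLstrip [0.5406 0.0136 0.065 ]
rockF [ 0.5807 -0.023   0.075 ]
rockR [ 0.6368 -0.0189  0.068 ]
knob [ 0.6998 -0.0138  0.085 ]
railL [0.5118 0.2623 0.112 ]
railR [0.5299 0.0142 0.112 ]
barL [0.77  0.276 0.16 ]
barR [0.7848 0.0368 0.16  ]
pipL [0.4502 0.2154 0.013 ]
pipR [ 0.4534 -0.0269  0.013 ]
mark1 [ 0.5514 -0.1156  0.007 ]
mark2 [ 0.4152 -0.1111  0.007 ]
bottlecap [ 0.5256 -0.1828  0.135 ]
tubecap [0.4378 0.3754 0.    ]
tubetop [0.4374 0.3656 0.114 ]
```

```bash
cat >> h.py <<'E'
yaw=0.07; O=np.array([.642,.114,0]); Rb=R.from_euler("z",yaw)
bx=lambda x,y,z: O+Rb.apply([x,y,z])
def rot(alpha,flip):   # tool z: box +x pitched down by alpha, tool y along +-box y
    z=np.array([np.cos(alpha),0,-np.sin(alpha)]); y=np.array([0,flip,0.])
    return (Rb*R.from_matrix(np.c_[np.cross(y,z),y,z])).as_euler("xyz")
RAILX,RY=-.121,.030
def push(theta,gap,alpha,over=.016,flip=1):
    h=np.array([RAILX+.237,RY,.112]); rail=h+.237*np.array([-np.cos(theta),0,np.sin(theta)])
    d=np.array([np.cos(alpha),0,-np.sin(alpha)]); n=np.array([np.sin(alpha),0,np.cos(alpha)])
    return bx(*(rail-n*(.0065+.0075+gap)+d*over)), rot(alpha,flip)
DOWN=(R.from_euler("z",yaw)*R.from_euler("x",np.pi)*R.from_euler("z",np.pi/2)).as_euler("xyz")
E
python3 - <<'E'
from h import *
q0=ctrl.get_obs()["q"]
for f in(1,-1):
  for a0 in(.3,.5,.7):
    print(f,a0,[ (lambda q: None if q is None else np.round(q,2).tolist())(ctrl.ik(*push(t,0,max(a0,t+.2),flip=f))) for t in(0,.6,1.2)])
for s in(0,np.pi):
  o=(R.from_euler("xyz",DOWN)*R.from_euler("z",s)).as_euler("xyz"); print(o,ctrl.ik([.583,-.0225,.1],o))
E
```

```text
1 0.3 [None, [0.03, -0.05, 2.15, 0.1, 0.27, -1.69], [0.05, 0.34, 1.21, 0.0, 1.42, -1.59]]
1 0.5 [None, [0.03, -0.05, 2.15, 0.1, 0.27, -1.69], [0.05, 0.34, 1.21, 0.0, 1.42, -1.59]]
1 0.7 [[0.02, 0.24, 2.48, 3.06, 0.45, 1.62], [0.03, -0.05, 2.15, 0.1, 0.27, -1.69], [0.05, 0.34, 1.21, 0.0, 1.42, -1.59]]
-1 0.3 [None, [0.03, -0.05, 2.15, 0.1, 0.27, 1.45], [0.05, 0.34, 1.21, 0.0, 1.42, 1.55]]
-1 0.5 [None, [0.03, -0.05, 2.15, 0.1, 0.27, 1.45], [0.05, 0.34, 1.21, 0.0, 1.42, 1.55]]
-1 0.7 [[0.02, 0.24, 2.48, 3.06, 0.45, -1.53], [0.03, -0.05, 2.15, 0.1, 0.27, 1.45], [0.05, 0.34, 1.21, 0.0, 1.42, 1.55]]
[ 3.14159265  0.         -1.50079633] [-2.29644896e-01  4.19770971e-01  1.61054013e+00 -4.44089210e-16
  1.11128155e+00  2.84194776e+00]
[-3.14159265  0.          1.64079633] [-2.29644896e-01  4.19770971e-01  1.61054013e+00 -4.44089210e-16
  1.11128155e+00 -2.99644896e-01]
```

```bash
python3 - <<'E'
from h import *
for a in(.7,.75,.8,.85,.9,1.):
  print(a)
  for t in(0,.2,.4,.6,.8,1.,1.2):
    q=ctrl.ik(*push(t,0,max(a,t+.2),flip=1))
    print("  ",t,None if q is None else np.round(q,2))
E
```

```text
0.7
   0 [0.02 0.24 2.48 3.06 0.45 1.62]
   0.2 [0.02 0.09 2.42 2.99 0.24 1.69]
   0.4 None
   0.6 [ 0.03 -0.05  2.15  0.1   0.27 -1.69]
   0.8 [ 0.04  0.01  1.87  0.03  0.69 -1.62]
   1.0 [ 0.05  0.15  1.56  0.01  1.07 -1.6 ]
   1.2 [ 0.05  0.34  1.21  0.    1.42 -1.59]
0.75
   0 [0.02 0.2  2.45 3.04 0.33 1.64]
   0.2 None
   0.4 None
   0.6 [ 0.03 -0.05  2.15  0.1   0.27 -1.69]
   0.8 [ 0.04  0.01  1.87  0.03  0.69 -1.62]
   1.0 [ 0.05  0.15  1.56  0.01  1.07 -1.6 ]
   1.2 [ 0.05  0.34  1.21  0.    1.42 -1.59]
0.8
   0 None
   0.2 None
   0.4 None
   0.6 [ 0.03 -0.05  2.15  0.1   0.27 -1.69]
   0.8 [ 0.04  0.01  1.87  0.03  0.69 -1.62]
   1.0 [ 0.05  0.15  1.56  0.01  1.07 -1.6 ]
   1.2 [ 0.05  0.34  1.21  0.    1.42 -1.59]
0.85
   0 None
   0.2 None
   0.4 [ 0.03 -0.02  2.21  0.12  0.23 -1.71]
   0.6 [ 0.03 -0.04  2.11  0.07  0.36 -1.66]
   0.8 [ 0.04  0.01  1.87  0.03  0.69 -1.62]
   1.0 [ 0.05  0.15  1.56  0.01  1.07 -1.6 ]
   1.2 [ 0.05  0.34  1.21  0.    1.42 -1.59]
0.9
   0 None
   0.2 None
   0.4 [ 0.03 -0.02  2.17  0.08  0.32 -1.67]
   0.6 [ 0.03 -0.03  2.07  0.05  0.44 -1.65]
   0.8 [ 0.04  0.01  1.87  0.03  0.69 -1.62]
   1.0 [ 0.05  0.15  1.56  0.01  1.07 -1.6 ]
   1.2 [ 0.05  0.34  1.21  0.    1.42 -1.59]
1.0
   0 None
   0.2 [ 0.03  0.05  2.18  0.06  0.34 -1.66]
   0.4 [ 0.04  0.    2.09  0.04  0.48 -1.64]
   0.6 [ 0.04 -0.01  1.98  0.03  0.6  -1.62]
   0.8 [ 0.04  0.01  1.87  0.03  0.69 -1.62]
   1.0 [ 0.05  0.15  1.56  0.01  1.07 -1.6 ]
   1.2 [ 0.05  0.34  1.21  0.    1.42 -1.59]
```

```bash
cat >> h.py <<'E'
def rot(alpha,phi,flip=1):
    z=np.array([np.cos(alpha),0,-np.sin(alpha)]); y=np.array([0,flip,0.])
    return (Rb*R.from_euler("z",phi)*R.from_matrix(np.c_[np.cross(y,z),y,z])).as_euler("xyz")
def push(theta,gap,alpha,phi,ry,over=.018,flip=1):
    h=np.array([RAILX+.237,ry,.112]); rail=h+.237*np.array([-np.cos(theta),0,np.sin(theta)])
    d=R.from_euler("z",phi).apply([np.cos(alpha),0,-np.sin(alpha)]); n=np.cross(d,[0,1,0]); n/=-np.linalg.norm(n)
    n*=np.sign(n[2]); return bx(*(rail-n*(.0065+.0075+gap)+d*over)), rot(alpha,phi,flip)
E
python3 - <<'E'
from h import *
for ry in(-.05,.03,.11):
 for phi in(-.6,-.4,.4,.6):
  for a in(.7,.85,1.):
   Q=[ctrl.ik(*push(t,0,max(a,t+.15),phi,ry)) for t in np.arange(0,1.25,.2)]
   if all(q is not None for q in Q): print(ry,phi,a,np.round([q for q in Q],2)[:,[0,1,2,3,4,5]].tolist())
   else: print(ry,phi,a,[q is not None for q in Q])
E
```

```text
-0.05 -0.6 0.7 [False, False, False, True, True, True, True]
-0.05 -0.6 0.85 [False, True, True, True, True, True, True]
-0.05 -0.6 1.0 [[0.11, 0.2, 2.16, -0.85, 0.44, -0.21], [0.11, 0.12, 2.1, -0.67, 0.55, -0.42], [0.11, 0.08, 2.01, -0.56, 0.65, -0.55], [0.11, 0.07, 1.9, -0.49, 0.75, -0.65], [0.1, 0.09, 1.79, -0.44, 0.84, -0.71], [0.05, 0.17, 1.55, -0.26, 1.08, -0.91], [-0.01, 0.32, 1.25, -0.11, 1.38, -1.04]]
-0.05 -0.4 0.7 [True, True, False, True, True, True, True]
-0.05 -0.4 0.85 [False, True, True, True, True, True, True]
-0.05 -0.4 1.0 [[0.02, 0.16, 2.22, -0.72, 0.28, -0.58], [0.02, 0.08, 2.15, -0.48, 0.41, -0.83], [0.02, 0.03, 2.06, -0.37, 0.53, -0.95], [0.02, 0.02, 1.96, -0.31, 0.65, -1.02], [0.02, 0.04, 1.84, -0.28, 0.74, -1.06], [-0.0, 0.14, 1.59, -0.15, 1.02, -1.19], [-0.04, 0.3, 1.27, -0.07, 1.36, -1.27]]
-0.05 0.4 0.7 [[-0.63, 0.26, 2.45, 1.63, 0.75, 2.15], [-0.62, 0.12, 2.39, 1.43, 0.75, 2.44], [-0.59, 0.03, 2.3, 1.27, 0.77, 2.7], [-0.51, -0.02, 2.16, 1.05, 0.78, 3.03], [-0.36, 0.01, 1.89, 0.59, 0.87, -2.7], [-0.23, 0.13, 1.6, 0.3, 1.1, -2.37], [-0.14, 0.3, 1.27, 0.13, 
[... 5844 characters left out ...]
.16, 1.57, 0.18, 1.03, -2.01], [0.13, 0.34, 1.22, 0.07, 1.37, -1.91]]
0.11 0.6 0.7 [True, True, True, False, True, True, True]
0.11 0.6 0.85 [[-0.12, 0.2, 2.31, 1.42, 0.5, 2.66], [-0.12, 0.1, 2.25, 1.14, 0.54, 2.98], [-0.11, 0.04, 2.16, 0.94, 0.61, -3.06], [-0.1, 0.02, 2.05, 0.81, 0.68, -2.89], [-0.04, 0.05, 1.85, 0.55, 0.82, -2.58], [0.05, 0.17, 1.55, 0.27, 1.09, -2.28], [0.11, 0.34, 1.21, 0.12, 1.4, -2.14]]
0.11 0.6 1.0 [[-0.04, 0.18, 2.19, 0.88, 0.47, -3.02], [-0.04, 0.1, 2.13, 0.7, 0.58, -2.81], [-0.03, 0.05, 2.04, 0.59, 0.68, -2.67], [-0.03, 0.04, 1.93, 0.52, 0.78, -2.57], [-0.02, 0.07, 1.81, 0.47, 0.86, -2.5], [0.05, 0.17, 1.55, 0.27, 1.09, -2.28], [0.11, 0.34, 1.21, 0.12, 1.4, -2.14]]
```

```bash
python3 - <<'E'
from h import *
ctrl.move_gripper(0.0)
o=np.array([np.pi,0,1.64])
o=(R.from_euler("xyz",DOWN)*R.from_euler("z",np.pi)).as_euler("xyz")
ctrl.goto([.40,.0,.32],o); ctrl.goto([.584,-.0225,.13],o)
p,d=ctrl.capture("scene"); cv2.imwrite("pics/s1.png",cv2.resize(p[130:280,150:350,::-1],None,fx=3.5,fy=3.5,interpolation=cv2.INTER_CUBIC))
ob=ctrl.get_obs(); print(ob["time_s"],ob["tcp_pos"],ob["ft_force"],ob["opening"])
E
```

```text
4.7083 [ 0.58432058 -0.02238648  0.1316158 ] [0.37957308 0.36490899 0.33046622] 0.005156303921119951
```

View pics/s1.png

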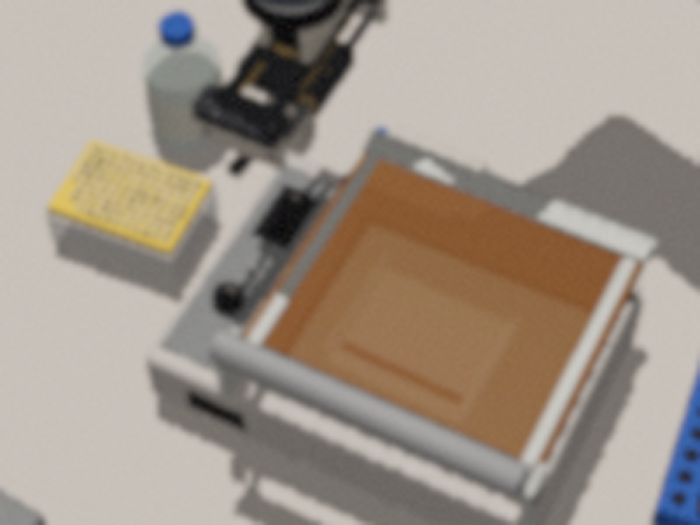

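The view from the rear shows the gripper over the switch, with the rocker at crop (287,213) and the fingertips hard to see. I'll check where the TCP projects, then press in force-monitored steps.

```bash
python3 - <<'E'
from h import *
f=lambda p:np.round((w2px("scene",p)-[150,130])*3.5)
t=ctrl.get_obs()["tcp_pos"]; print("tcp",f(t),f(t+[0,0,.084]),"press",f([.589,-.022,.077]),"rockRear",f([.633,-.019,.07]))
ctrl.line_to([.584,-.0225,.09],speed=.08); f0=ctrl.get_obs()["ft_force"]
for z in np.arange(.084,.0635,-.0015):
    ctrl.line_to([.584,-.0225,z],speed=.03)
    ob=ctrl.get_obs(); F=ob["ft_force"]-f0; print(round(z,4),np.round(ob["tcp_pos"][2],4),np.round(F,1))
    if F[2]>14: break
ctrl.sleep(.2)
ctrl.line_to([.584,-.0225,.14]); print(ctrl.get_obs()["time_s"])
ctrl.line_to([.45,-.03,.3],speed=.2)
p,d=ctrl.capture("scene"); cv2.imwrite("pics/s2.png",cv2.resize(p[130:280,150:350,::-1],None,fx=3.5,fy=3.5,interpolation=cv2.INTER_CUBIC))
E
```

```text
tcp [295. 142.] [292.  73.] press [295. 188.] rockRear [269. 231.]
0.084 0.0839 [-0.  -0.8 -0.1]
0.0825 0.0824 [-0.3 -0.8  0.1]
0.081 0.0809 [-1.1 -0.5  0.2]
0.0795 0.0795 [ 0.3 -0.7  1.5]
0.078 0.078 [-1.5 -1.1  2.6]
0.0765 0.0764 [-1.1 -0.2  2.9]
0.075 0.0748 [-1.  -0.8  2.3]
0.0735 0.0733 [-1.1 -1.3  1.5]
0.072 0.0718 [-1.1 -0.   1.9]
0.0705 0.0711 [-3.2 -0.7  6. ]
0.069 0.0709 [-5.  -0.  14.3]
9.0333
```

View pics/s2.png

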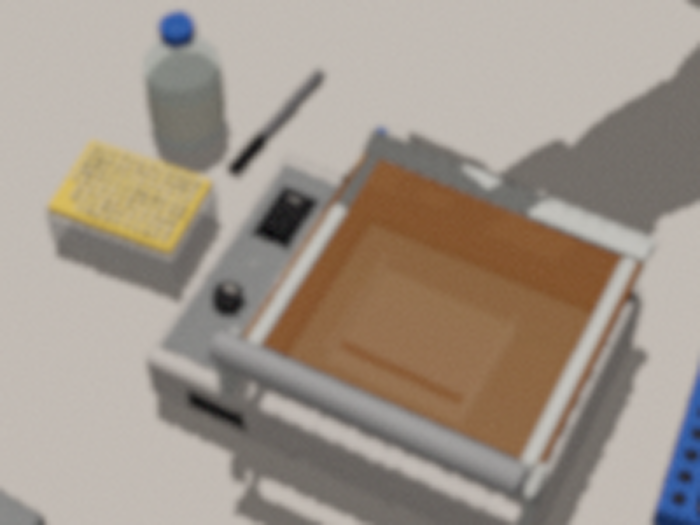

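The rocker went through its full travel, with a hard stop at z = 0.071, and the picture shows nothing else moved. Next is the push under the rail.

```bash
cat >> h.py <<'E'
P=dict(phi=.5,ry=0.,flip=-1)
al=lambda t:max(.7,t+.15)
E
python3 - <<'E'
from h import *
p0,o0=push(0,.006,.7,**P); d=R.from_euler("xyz",o0).as_matrix()[:,2]
pre=p0-.09*d
print(p0,pre,ctrl.ik(pre,o0),ctrl.ik(pre+[-.03,0,.1],o0))
ctrl.goto(pre+[-.03,0,.1],o0); ctrl.line_to(pre); f0=ctrl.get_obs()["ft_force"]; ctrl.line_to(p0,speed=.08)
ob=ctrl.get_obs(); print(ob["time_s"],ob["tcp_pos"],np.round(ob["ft_force"]-f0,1),np.round(ob["q"],2))
p,d=ctrl.capture("top"); a=p[150:270,140:300,::-1]; b,d=ctrl.capture("scene"); b=b[100:220,200:360,::-1]
cv2.imwrite("pics/s3.png",cv2.resize(np.hstack([a,b]),None,fx=2.5,fy=2.5,interpolation=cv2.INTER_CUBIC))
E
```

```text
[0.51907183 0.11199748 0.08597477] [0.4611189  0.07485148 0.14395436] [-8.13344971e-01  1.69181596e-03  2.49145093e+00  1.21941550e+00
  9.27872895e-01 -7.35651426e-01] [-0.93192693 -0.33344186  2.37372532  0.94563474  1.22557972 -0.33177135]
13.3 [0.51906308 0.11183916 0.08624607] [-0.   0.8 -0.4] [-0.54  0.27  2.45  1.65  0.76 -1.01]
```

View pics/s3.png

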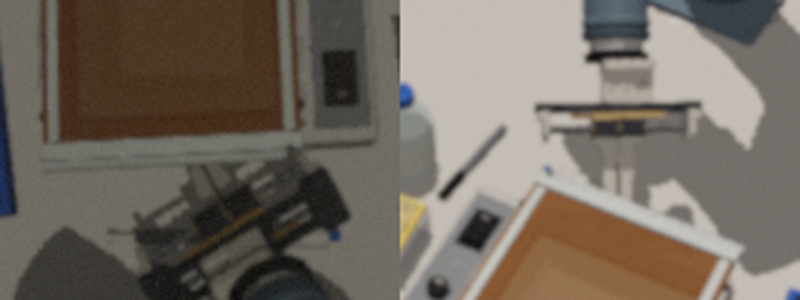

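The fingers sit under the rail at its right-middle, clear of everything. Now I'll push along the arc.

```bash
python3 - <<'E'
from h import *
f0=ctrl.get_obs()["ft_force"]
for t in np.arange(0,.56,.11):
    p,o=push(t,0,al(t),**P); ctrl.line_to(p,o,speed=.07)
    ob=ctrl.get_obs(); print(round(t,2),round(ob["time_s"],1),np.round(ob["tcp_pos"]-p,4),np.round(ob["ft_force"]-f0,1))
    if np.abs(ob["ft_force"]-f0).max()>25: print("stop");break
p,d=ctrl.capture("top"); a=p[110:270,140:320,::-1]; b,d=ctrl.capture("scene"); b=b[100:260,190:370,::-1]
cv2.imwrite("pics/s4.png",cv2.resize(np.hstack([a,b]),None,fx=2.2,fy=2.2,interpolation=cv2.INTER_CUBIC))
E
```

```text
0.0 13.7 [-0.0019  0.0002 -0.0012] [-4.6 -1.2 -2.8]
0.11 14.2 [-0.002   0.0003 -0.0011] [-5.5 -0.9 -0.1]
0.22 14.7 [-0.0015  0.0004 -0.0007] [-4.4 -0.7 -0.9]
0.33 15.2 [-0.0007  0.0003 -0.0003] [-3.3 -0.2 -0.3]
0.44 15.8 [ 0.     -0.0001 -0.0002] [-1.1  0.6 -1.6]
0.55 16.3 [-0.0001 -0.0001 -0.0003] [ 0.7 -0.  -1.7]
```

View pics/s4.png

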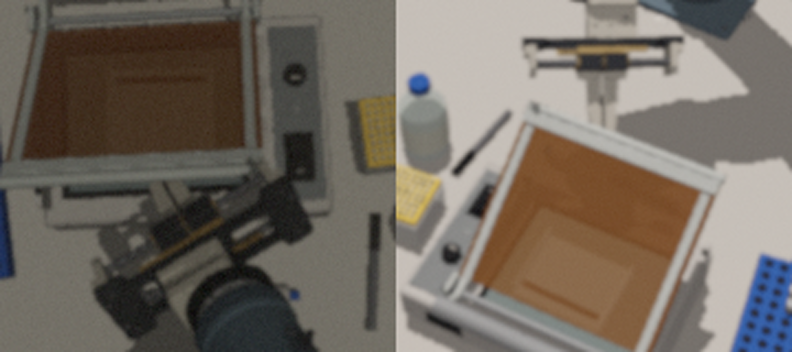

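The shield is up by about 0.5 rad and rests on the fingers. I'll keep going past the balance point.

```bash
python3 - <<'E'
from h import *
f0=ctrl.get_obs()["ft_force"]
for t in np.arange(.66,1.22,.09):
    p,o=push(t,0,al(t),**P); ctrl.line_to(p,o,speed=.07)
    ob=ctrl.get_obs(); print(round(t,2),round(ob["time_s"],1),np.round(ob["tcp_pos"]-p,4),np.round(ob["ft_force"]-f0,1))
    if np.abs(ob["ft_force"]-f0).max()>25: print("stop");break
ctrl.sleep(1.)
p,d=ctrl.capture("top"); a=p[70:270,120:320,::-1]; b,d=ctrl.capture("scene"); b=b[80:280,170:370,::-1]
cv2.imwrite("pics/s5.png",cv2.resize(np.hstack([a,b]),None,fx=2,fy=2,interpolation=cv2.INTER_CUBIC))
E
```

```text
0.66 16.9 [-0.0002  0.0004 -0.0003] [ 0.2 -1.4  0.8]
0.75 17.3 [-0.0007  0.0003 -0.0011] [ 0.4 -0.4  0.5]
0.84 17.8 [-0.0008  0.0003 -0.0012] [ 0.9 -1.   0.8]
0.93 18.2 [-0.0008  0.0003 -0.0011] [ 0.6 -0.7  0.6]
1.02 18.6 [-0.0008  0.0002 -0.0011] [ 1.  -0.9  0.8]
1.11 19.1 [-0.0008  0.0002 -0.001 ] [ 1.2 -0.2  1.4]
1.2 19.5 [-0.0007  0.0001 -0.0009] [0.5 0.4 1.9]
```

View pics/s5.png

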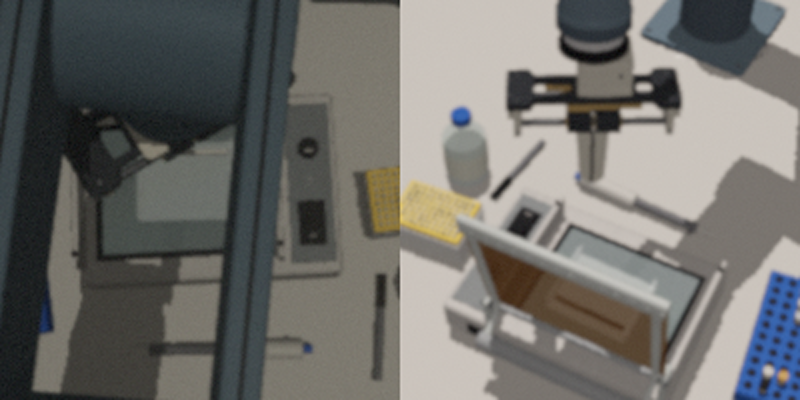

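The shield has tipped back away from the fingers and is near vertical or leaning rearward. I'll retreat, check its angle, then hand in.

```bash
python3 - <<'E'
from h import *
t=ctrl.get_obs()["tcp_pos"]
ctrl.line_to(t+[-.12,0,.06]); ctrl.goto([.3,.25,.35],[np.pi,0,ctrl.get_obs()["eef_rot"][2]]); ctrl.sleep(1)
b,d=ctrl.capture("scene"); cv2.imwrite("pics/s6.png",cv2.resize(b[100:270,160:380,::-1],None,fx=3,fy=3,interpolation=cv2.INTER_CUBIC))
for th in(1.45,1.6,1.75):
  print(th,[np.round((w2px("scene",bx(RAILX+.237-.237*np.cos(th),y,.112+.237*np.sin(th)))-[160,100])*3) for y in(-.09,.16)])
print(ctrl.get_obs()["time_s"])
E
```

```text
1.45 [array([165., 192.]), array([475., 319.])]
1.6 [array([141., 224.]), array([455., 355.])]
1.75 [array([116., 261.]), array([434., 397.])]
23.7833
```

View pics/s6.png

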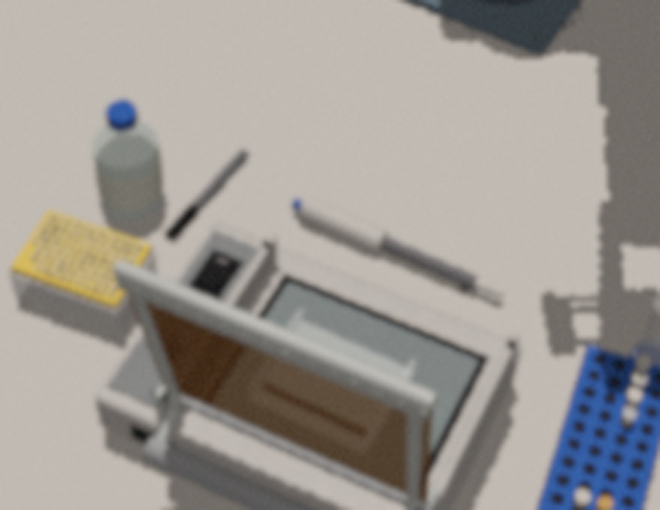

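The rail ends at (120,265) and (432,397) match the 1.75 rad prediction. The shield is on its stop, the lamp is dark and nothing else has moved.

```bash
python3 -c "
from plant import ctrl
print(ctrl.sign_off())"
```

```text
the job is handed in; nothing more can be done
None
```

I pressed the rocker to lamp-off first, then pushed the shield up until it tipped back onto its stop (about 1.75 rad in the last picture); nothing else appeared to have moved, and I handed the job in at about 24 s without a verdict being shown.

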